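# Clamp a power board in the repair fixture with the cam lever

## Task

Set the loose power board flat into the repair fixture's nest, let go, then push the red cam lever sideways with shut fingers, through its quarter turn until it is fully home on its end stop (the brass pin), so that the board is clamped against the dark back wall. Push the lever gently: do not grip it and do not lean hard on it at the stop. Leave the meter, the spool and the screwdriver where they are.

Things in the scene. Friction and masses are not known exactly. Their poses are not given: they have to be found in the camera images.
- board_grip (a point): Centre of the dark finned heat sink of the loose power board (green circuit board on an aluminium carrier), 30 mm above its underside. The heat sink is 30 (x) x 46 (y) mm, its top 48 mm above the underside: grip it across its 30 mm. Parts around it reach 20 mm above the underside. Board 0.25 to 0.5 kg; x along its 100 mm side, z up. Either way round fits the nest.
- board_foot (a point): Centre of the underside of the same power board, 30 mm below board_grip, same axes. The aluminium carrier is 100 (x) x 70 (y) x 8 mm.
- fixture: Fixed repair fixture, aluminium plate 180 (x) x 165 (y) x 12 mm thick, spanning y -107 to +58 mm in its frame. Origin on the bench under the nest's centre, z up, y towards the dark back wall (face at y = +35 mm, top 28 mm above the bench). Blue side guides: inner faces at x = -55 and +55 mm, tops 24 mm above the bench.
- nest (a point): Place of the clamped board's underside centre: fixture x = 0 (5 mm play either way), y = 0, on the nest floor 12 mm above the bench; axes as the fixture. On the -y side the nest ends at the cam: with the lever open the board's centre may lie from y = -7.5 to 0 mm, so set it down near y = -3.5 mm, 100 mm side along x; turning the lever pushes it home.
- pivot (a point): Point on the lever's upright turning axis at handle height, 42 mm above the bench, at fixture x = 0, y = -68 mm; axes as the fixture. The end stop is an upright brass pin, 8 mm thick, 43 mm from this axis, on a collar set by hand: on each fixture the handle stops somewhere within 0.25 rad either way of pointing along fixture +x, and only feel (or a look at the pin) tells where.
- handle (a point): Point on the axis of the red handle, 90 mm from the pivot, 42 mm above the bench. Level red round bar 18 mm thick, 52 to 125 mm out from the pivot (12 mm steel rod nearer in), its axis 30 mm above the plate. At the start it points along fixture -y, within 0.4 rad. Push it counter-clockwise seen from above, about a quarter turn, until the rod rests on the stop pin.
- lever: The cam lever that carries the handle; origin on its turning axis at bench height, its -y axis points outward along the handle, +x is the way to push the handle. Stiff, stays where left: 5 to 7 N at 90 mm from the pivot keep it moving, a further steady rise is the stop. Home means within 0.035 rad of the stop. Over 30 N on the lever, squeezing included, damages it.
- meter: Yellow multimeter lying on the bench, 88 x 180 x 40 mm, long side along its y; origin at centre of underside. To be left alone.
- spool: Solder spool standing on the bench, 60 mm across, 48 mm high; origin at centre of underside. To be left alone.
- screwdriver: Blue-handled screwdriver, 170 mm long, lying on the bench along its x. To be left alone.
Mind the look-alikes: they are no part of the job. Leave any blue or purple look-alike of the part that bears board_grip alone. Several things have the shape of the fixture; the one meant has the colours described above.

How it is judged:
By the outcome, as a careful person would: the job done as asked, in the order asked, and still so for the second after the job is handed in, with the robot touching nothing.
It also fails if it takes over 67 s, if anything falls off the work surface, if the arm or the gripper's body presses on something with over 40 N, if the wrist force passes 120 N, or if a joint passes its speed limit or range.

## Robot

A 7-joint arm with a two-finger parallel gripper is mounted at the origin on the work surface. World frame = base frame: x ahead of the robot, y to its left, z up, the work surface at z = 0. Lengths are in m, angles in rad, forces in N, time in s.
With the tool pointing down it reaches from about 0.425 to 0.95 m from the base axis. Payload 4.7 kg.
Tool frame: the origin (TCP) lies where the fingers leave the gripper's body, on its centre line; the fingertips stand 73 mm ahead of it and the grasp point (between the pads) lies 54 mm ahead of it (r.grip_point_offset is the distance from the TCP to the grasp point, in m); z points along the fingers, y is the line along which they close (so a half turn about z gives the same grasp; the last joint's range is limited). The gripper opens to 85 mm and grips with 20 to 120 N. Pads are 22 mm wide; open, the fingers measure 114 mm over their backs; the gripper's body (76 mm by 85 mm) begins 54 mm behind the grasp point. The pads swing forward as they close: fully open they stand 13 mm farther back than shut.
Start: joints at [-1.315, 0.469, -0.049, 1.532, 0.024, 1.141, -0.082], TCP at [0.19, 0.648, 0.304] pointing down, gripper open.
Joint ranges: [-2.59, 2.59], [-0.33, 1.99], [-1.39, 1.29], [0.1, 2.45], [-1.04, 4.18], [0.21, 1.99], [-2.66, 2.66]. Speed limits (rad/s): [2.57, 2.57, 3.14, 3.14, 3.14, 3.14, 3.14].

## Interface

Orientations are given as a unit quaternion [w, x, y, z].
In Python, from workcell import r, viewer gives the robot as it stands. The module is installed in compiled form; this text tells all that it offers.
- The arm moves only by the tool move_arm, never from a script. Its argument "plan" is a list of rows, each a list of 6 numbers: the shift along the tool's x, y, z in mm, then the turn, a rotation vector about the tool's x, y, z in degrees. A call has 1 to 5 rows; each row shifts and turns the commanded pose from where the row before left it, along the tool's axes as they then stand; what a row does not reach is not made up. A row lasts 1/10 s, in which the tool goes at most 50 mm and 8.59 degrees, less where a joint would pass 70% of its speed; a pose out of reach is approached as far as the arm can. A call with a gripper value outside its range is refused whole. "claw" is the finger opening in mm, from 0 to 85.4, set as the call begins (left out, the last holds). The fingers move at their own pace and stop on an object; "squeeze" is the grip in N (left out, the last holds). Time passes only in rows, so rows that do not move let the fingers close. It gives the time, the measured TCP pose, the force, the opening and the grip force at its end, in the units of the state.
- r.observe(): the state, without advancing time (a new reading comes with each control period).
- viewer.grab_frame(name): name is "scene" or "top"; returns (picture, depth): 480x640x3 uint8, blue, green, red; 480x640 float32, m along the optical axis (not along the pixel's ray), 0 where there is no reading.
- viewer.camera_params(name): a dict with "mtx" (3x3 intrinsics, pixels), "R" (3x3) and "t" (3): a world point X has camera coordinates R X + t. Camera axes: x right, y down, z forward; pixel columns grow to the right and rows downward; lengths in m; the calibration is good to about 2 mm. A picture is of the moment at which its call begins. camera_params takes no time and is no camera call.
- r.close_job(): hands the job in; it is judged then, once.
The state is a dict: "clock": time; "qpos": joint angles; "qd": joint speeds; "joint_torque": joint torques, N m; "position": TCP position; "tool_rot": TCP orientation; "wrist_force": force on the tool from outside, world axes, zero at the start; "wrist_torque": the same for the moment, N m; "gripper_width": finger opening in m; "grasp_force": force on a finger pad.
Only numpy, scipy, OpenCV 4.12 (cv2) and the standard library are available. Lean on these libraries where they do the work, as an engineer would, in place of code of your own. Each camera call takes 0.05 s, during which the arm holds its last target. There are 200 camera calls.

## Working session

There is one attempt and no reset: what is moved stays moved. The work goes in short steps, Python scripts to look and compute and a tool call to move; the robot and the scene stay as the last step left them, time stands still between calls to the robot, and variables do not carry over. Pictures are saved under pics/ and viewed, at most 10 in all, crops included, and the job is handed in when it is done.

Besides the shell and the picture viewer there is one more tool, called after "Call:" in YAML: its name, and indented under it one key for each argument. move_arm: Moves the arm, as the interface text tells. Its arguments: {"type":"object","properties":{"plan":{"type":"array","items":{"type":"array","items":{"type":"number"}}},"claw":{"type":"number"},"squeeze":{"type":"number"}},"required":["plan"]}

```bash
mkdir -p pics; cat > h.py <<'E'
import numpy as np, cv2
from workcell import r, viewer
def snap(n,tag):
    p,d=viewer.grab_frame(n); cv2.imwrite(f'pics/{tag}.png',p); np.save(f'pics/{tag}.npy',d); return p,d
def w(n,d,u,v,z=None):
    """pixel->world; by depth, or on plane z"""
    c=viewer.camera_params(n);K,R,t=c['mtx'],c['R'],np.ravel(c['t'])
    ray=np.linalg.inv(K)@[u,v,1]
    if z is None: return R.T@(ray*d[int(round(v)),int(round(u))]-t)
    o=-R.T@t; g=R.T@ray; return o+g*(z-o[2])/g[2]
E
python3 - <<'E'
from h import *
for n in('scene','top'): snap(n,n+'0'); print(n,viewer.camera_params(n))
print(r.observe(), r.grip_point_offset)
E
```

```text
scene {'mtx': array([[567.99437845,   0.        , 318.2936294 ],
       [  0.        , 567.99437845, 237.22126217],
       [  0.        ,   0.        ,   1.        ]]), 'R': array([[ 0.78737641,  0.61630972,  0.01416774],
       [ 0.5381118 , -0.67589695, -0.50358614],
       [-0.3007891 ,  0.40413568, -0.86382884]]), 't': array([-0.45288784, -0.25608866,  1.32523812])}
top {'mtx': array([[537.24481836,   0.        , 321.19073349],
       [  0.        , 537.24481836, 251.59180254],
       [  0.        ,   0.        ,   1.        ]]), 'R': array([[-0.02253785, -0.99974501,  0.00140224],
       [-0.98977758,  0.02211553, -0.14089443],
       [ 0.14082749, -0.00456336, -0.99002363]]), 't': array([0.03849838, 0.53677288, 1.21856742])}
{'clock': 0.1, 'qpos': array([-1.31489804,  0.46935113, -0.04858245,  1.53355388,  0.02411102,
        1.14102125, -0.08231455]), 'qd': array([ 3.72248787e-04, -8.04856204e-04,  1.48621991e-05, -2.75484838e-03,
        2.61650327e-04, -7.19157121e-04, -1.31273797e-03]), 'joint_torque': array([ 1.50201020e-03, -5.11518860e+01, -4.64797276e-02, -2.38390338e+01,
        1.08093207e-02,  4.40119766e-03,  7.52427933e-07]), 'position': array([0.18953148, 0.64743423, 0.30298145]), 'tool_rot': array([-8.58394085e-05,  1.41914636e-01,  9.89878514e-01, -8.69616169e-04]), 'wrist_force': array([-0.5235118 , -0.13994141,  0.00332372]), 'wrist_torque': array([ 0.03967082, -0.03559216, -0.0058965 ]), 'grasp_force': 0.0, 'gripper_width': 0.08501278257277878} 0.0539
```

View pics/top0.png

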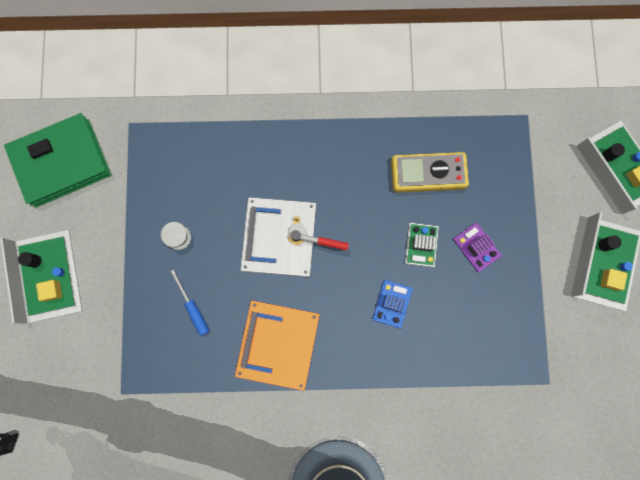

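View pics/scene0.png

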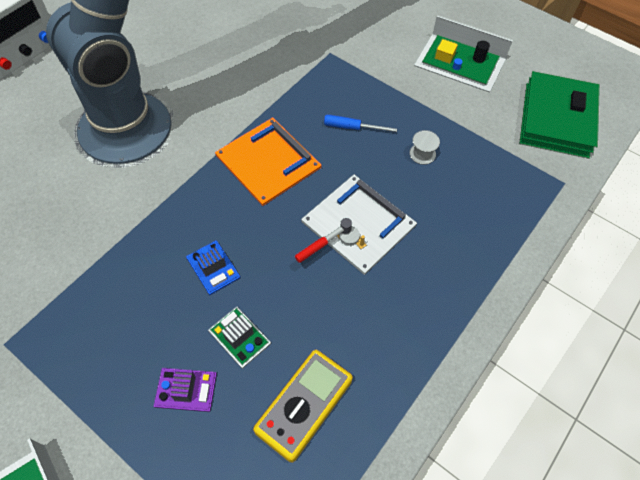

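Top view: the candidates for the board are green (422,245), blue (393,305) and purple (478,247), and I choose the green one. For the fixture they are aluminium with the red lever (280,237) and orange (278,345), and I choose the aluminium one. The meter is at (430,172), the spool at (175,236) and the screwdriver at (190,303). Next is one close crop of both choices.

```bash
python3 - <<'E'
from h import *
p=cv2.imread('pics/top0.png')
a=cv2.resize(p[190:285,238:358],None,fx=5,fy=5,interpolation=cv2.INTER_CUBIC)  # 600x475
b=cv2.resize(p[218:272,402:442],None,fx=5,fy=5,interpolation=cv2.INTER_CUBIC) # 200x270
c=np.zeros((475,800,3),np.uint8); c[:,:600]=a; c[:270,600:]=b
cv2.imwrite('pics/crop0.png',c)
d=np.load('pics/top0.npy')
# heights map
for n,(u,v) in dict(board=(422,241),pcb=(412,262),hand=(330,243),wall=(250,235),spool=(175,232),meter=(430,172),plate=(260,237)).items(): print(n,w('top',d,u,v).round(4))
E
```

```text
board [ 0.5565 -0.2096  0.043 ]
pcb [ 0.5119 -0.1901  0.0074]
hand [0.5565 0.0055 0.0434]
wall [0.5825 0.1941 0.027 ]
spool [0.5904 0.3671 0.0446]
meter [ 0.7248 -0.2387  0.0344]
plate [0.5792 0.1718 0.0154]
```

View pics/crop0.png

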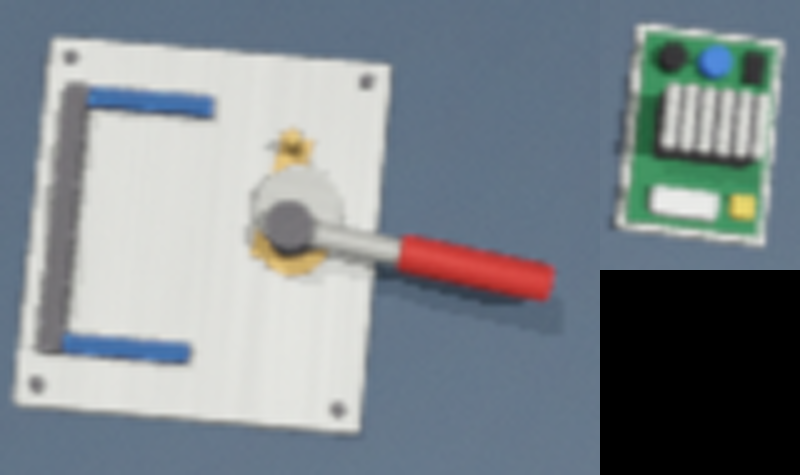

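The crop confirms the choices: the green board has its carrier corners at crop (637,24), (782,42), (764,245) and (617,226). The fixture is aluminium with a dark wall on the left (+Y) and blue guides. The red handle points right and ends at (552,285), with the brass pin at (290,150).

```bash
cat >> h.py <<'E'
def fit(L,W):
    """2D rigid fit local L->world W: yaw, origin"""
    L,W=np.array(L,float),np.array(W,float)[:,:2]; l=L-L.mean(0); q=W-W.mean(0)
    a=np.arctan2((l[:,0]*q[:,1]-l[:,1]*q[:,0]).sum(),(l*q).sum()); 
    R=np.array([[np.cos(a),-np.sin(a)],[np.sin(a),np.cos(a)]]); o=W.mean(0)-R@L.mean(0)
    return a,o,R,np.linalg.norm(L@R.T+o-W,axis=1)
def rel(p,yaw_y=None):
    """tool-axis shift (mm) from present to world p (TCP); turn about tool z (deg) so tool y has world heading yaw_y"""
    from scipy.spatial.transform import Rotation as Ro
    s=r.observe(); q=s['tool_rot']; M=Ro.from_quat(q[[1,2,3,0]]).as_matrix()
    h=np.arctan2(M[1,1],M[0,1]); t=None if yaw_y is None else -np.degrees((yaw_y-h+np.pi/2)%np.pi-np.pi/2)
    return (M.T@(np.array(p)-s['position'])*1e3).round(1), t, M.round(3).tolist()
E
python3 - <<'E'
from h import *
f=lambda x,y:(238+(x+.5)/5-.5,190+(y+.5)/5-.5)
g=lambda x,y:(402+(x-600+.5)/5-.5,218+(y+.5)/5-.5)
W=[w('top',None,*f(*c),.012) for c in((52,38),(390,65),(358,432),(14,402))]
a,o,R,e=fit([(.09,.058),(.09,-.107),(-.09,-.107),(-.09,.058)],W); print('fix',np.degrees(a),o,e)
print('nest',o+R@[0,-.0035],'pivot',o+R@[0,-.068])
B=[w('top',None,*g(*c),.008) for c in((637,24),(782,42),(764,245),(617,226))]
b,ob,Rb,e=fit([(.05,.035),(.05,-.035),(-.05,-.035),(-.05,.035)],B); print('board',np.degrees(b),ob,e)
S=w('top',None,*g(714,122),.048); print('sink top',S)
t=w('top',None,*f(550,283),.042); print('tip',t, 'fix frame',R.T@(t[:2]-o)*1e3)
pn=w('top',None,*f(292,148),.04); print('pin',pn,R.T@(pn[:2]-o)*1e3)
print('wall top c', R.T@(w('top',None,*f(62,217),.028)[:2]-o)*1e3)
print(rel([.5,.3,.3]),rel([*ob,.2],b))
# scene-camera check of the board corners and fixture by reprojection
c=viewer.camera_params('scene')
for X in [[*ob,.048],[*(o+R@[.09,-.107]),.012],[*(o+R@[-.09,.058]),.012]]:
    q=c['mtx']@(c['R']@X+np.ravel(c['t'])); print('scene px',q[:2]/q[2])
E
```

```text
fix -6.07814477758151 [0.58360807 0.15260926] [0.0010665  0.00075651 0.00066907 0.00123174]
nest [0.58323748 0.14912893] pivot [0.57640791 0.08499153]
board -8.256966691920374 [ 0.55395944 -0.21506866] [0.00044197 0.00060643 0.00046795 0.0007544 ]
sink top [ 0.55324692 -0.21408108  0.048     ]
tip [ 0.54826427 -0.03546881  0.042     ] fix frame [ -15.23050745 -190.76314234]
pin [0.61557451 0.08402922 0.04      ] [ 39.04831549 -64.8097484 ]
wall top c [-0.84859087 41.52794437]
(array([-395.6, -246.2,    3.4]), None, [[-0.96, 0.281, -0.0], [0.281, 0.96, -0.002], [-0.0, -0.002, -1.0]]) (array([-592.1, -725.2,  104.3]), np.float64(81.93965024401218), [[-0.96, 0.281, -0.0], [0.281, 0.96, -0.002], [-0.0, -0.002, -1.0]])
scene px [236.37639305 327.19528974]
scene px [363.98523782 271.97643248]
scene px [353.03051184 173.08609004]
```

```bash
python3 - <<'E'
from h import *
from scipy.optimize import fsolve
s=r.observe(); p0=s['position'][:2]; h0=np.arctan2(.96,.281)
N=22; t=np.radians(3.725)
def path(d):
    p=p0.copy();h=h0;o=[]
    for i in range(N):
        y=np.array([np.cos(h),np.sin(h)]); x=np.array([-y[1],y[0]])  # tool x for tool z down: x=y cross z
        p=p+x*d[0]+y*d[1]; h-=t; o.append(p.copy())
    return np.array(o)
d=fsolve(lambda d:path(d)[-1]-[.554,-.2148],[-.05,0]); print(d, path(d).round(3)[::4], np.linalg.norm(path(d),axis=1).min())
E
```

```text
[-0.04544036 -0.00937585] [[ 0.231  0.626]
 [ 0.378  0.514]
 [ 0.491  0.367]
 [ 0.563  0.197]
 [ 0.589  0.014]
 [ 0.567 -0.17 ]] 0.5890023062011163
```

Call:
move_arm:
  plan:
    - [-45.4,-9.4,5,0,0,3.725]
    - [-45.4,-9.4,5,0,0,3.725]
    - [-45.4,-9.4,5,0,0,3.725]
    - [-45.4,-9.4,5,0,0,3.725]
    - [-45.4,-9.4,5,0,0,3.725]

```text
clock: 0.6
position: [0.379, 0.5125, 0.2783]
tool_rot: [-0.0, 0.302, 0.953, -0.0]
wrist_force: [0.6, 1.1, -0.4]
gripper_width: 0.0855
grasp_force: 0.0
```

Call:
move_arm:
  plan:
    - [-45.4,-9.4,5,0,0,3.725]
    - [-45.4,-9.4,5,0,0,3.725]
    - [-45.4,-9.4,5,0,0,3.725]
    - [-45.4,-9.4,5,0,0,3.725]
    - [-45.4,-9.4,5,0,0,3.725]

```text
clock: 1.1
position: [0.5138, 0.3252, 0.2534]
tool_rot: [-0.0, 0.452, 0.892, -0.0]
wrist_force: [-0.1, 0.4, 0.3]
gripper_width: 0.0854
grasp_force: 0.0
```

Call:
move_arm:
  plan:
    - [-45.4,-9.4,5,0,0,3.725]
    - [-45.4,-9.4,5,0,0,3.725]
    - [-45.4,-9.4,5,0,0,3.725]
    - [-45.4,-9.4,5,0,0,3.725]
    - [-45.4,-9.4,5,0,0,3.725]

```text
clock: 1.6
position: [0.5818, 0.1047, 0.2284]
tool_rot: [-0.0, 0.59, 0.807, -0.0]
wrist_force: [1.0, 0.7, 0.1]
gripper_width: 0.0856
grasp_force: 0.0
```

Call:
move_arm:
  plan:
    - [-45.4,-9.4,5,0,0,3.725]
    - [-45.4,-9.4,5,0,0,3.725]
    - [-45.4,-9.4,5,0,0,3.725]
    - [-45.4,-9.4,5,0,0,3.725]
    - [-45.4,-9.4,5,0,0,3.725]

```text
clock: 2.1
position: [0.5759, -0.1259, 0.2034]
tool_rot: [-0.0, 0.713, 0.701, -0.0]
wrist_force: [1.1, 0.2, 0.6]
gripper_width: 0.0854
grasp_force: 0.0
```

Call:
move_arm:
  plan:
    - [-45.4,-9.4,0,0,0,3.725]
    - [-45.4,-9.4,0,0,0,3.725]
    - [0,0,0,0,0,0]
    - [0,0,0,0,0,0]
  claw: 70

```text
clock: 2.5
position: [0.5524, -0.2153, 0.2036]
tool_rot: [-0.0, 0.757, 0.653, -0.0]
wrist_force: [1.3, 1.1, 0.1]
gripper_width: 0.0701
grasp_force: 0.0
```

```bash
python3 - <<'E'
from h import *
s=r.observe(); print({k:np.round(s[k],3) for k in('clock','position','tool_rot','wrist_force','gripper_width')})
print(rel([.5537,-.2146,.13],np.radians(-8.26)))
p,d=snap('scene','s1'); cv2.imwrite('pics/s1c.png',cv2.resize(p[230:410,120:360],None,fx=3,fy=3,interpolation=cv2.INTER_CUBIC))
E
```

```text
{'clock': np.float64(2.5), 'position': array([ 0.552, -0.215,  0.204]), 'tool_rot': array([-0.   ,  0.757,  0.653, -0.   ]), 'wrist_force': array([1.311, 1.051, 0.09 ]), 'gripper_width': np.float64(0.07)}
(array([ 0.8,  1.2, 73.6]), np.float64(-0.1711762785184848), [[0.147, 0.989, -0.001], [0.989, -0.147, 0.0], [0.0, -0.001, -1.0]])
```

View pics/s1c.png

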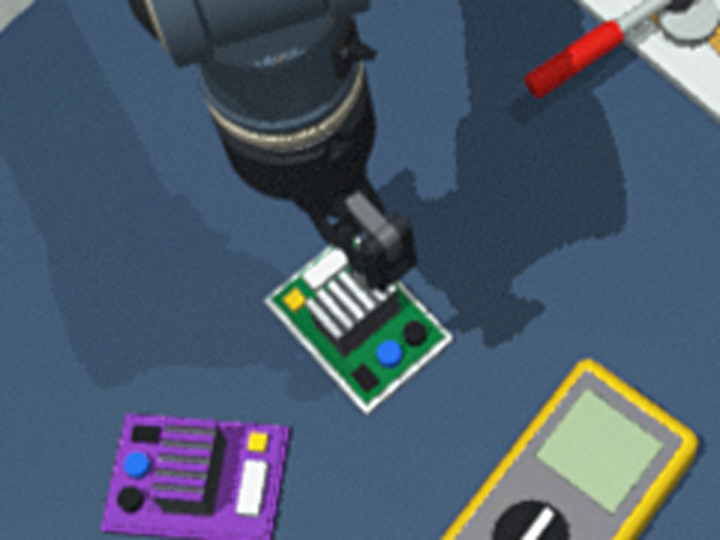

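The view shows the gripper over the green board's heat sink, aligned with it. Parts lie about 10 mm clear of the sink, so I grip above 20 mm.

Call:
move_arm:
  plan:
    - [0.8,1.2,35,0,0,0]
    - [0,0,35,0,0,0]
    - [0,0,24,0,0,0]
    - [0,0,15,0,0,0]
    - [0,0,0,0,0,0]
  claw: 60

```text
clock: 3.05
position: [0.554, -0.2113, 0.0928]
tool_rot: [-0.002, 0.755, 0.655, -0.001]
wrist_force: [-0.1, -0.8, 0.1]
gripper_width: 0.06
grasp_force: 0.0
```

Call:
move_arm:
  plan:
    - [0,0,0,0,0,0]
    - [0,0,0,0,0,0]
    - [0,0,0,0,0,0]
    - [0,0,0,0,0,0]
    - [0,0,0,0,0,0]
  claw: 10
  squeeze: 50

```text
clock: 3.55
position: [0.5557, -0.2137, 0.0965]
tool_rot: [0.001, 0.756, 0.654, 0.001]
wrist_force: [-0.0, 1.0, 5.9]
gripper_width: 0.0288
grasp_force: 51.8
```

Call:
move_arm:
  plan:
    - [0,0,-8,0,0,0]
    - [0,0,-20,0,0,0]
    - [0,0,-40,0,0,0]
    - [0,0,-30,0,0,0]
    - [0,0,0,0,0,0]

```text
clock: 4.05
position: [0.556, -0.2146, 0.1967]
tool_rot: [0.003, 0.756, 0.654, 0.002]
wrist_force: [0.7, -0.5, -4.7]
gripper_width: 0.029
grasp_force: 50.7
```

```bash
python3 - <<'E'
from h import *
s=r.observe(); print({k:np.round(s[k],3) for k in('clock','position','tool_rot','wrist_force','wrist_torque','gripper_width','grasp_force')})
p,d=snap('scene','s2'); a=cv2.resize(p[180:380,120:340],None,fx=2.7,fy=2.7,interpolation=cv2.INTER_CUBIC)
cv2.imwrite('pics/s2c.png',a)
print(rel([.5832,.1491,.2],np.radians(-6.08)))
E
```

```text
{'clock': np.float64(4.05), 'position': array([ 0.556, -0.215,  0.197]), 'tool_rot': array([0.003, 0.756, 0.654, 0.002]), 'wrist_force': array([ 0.749, -0.465, -4.741]), 'wrist_torque': array([-0.067, -0.116, -0.018]), 'gripper_width': np.float64(0.029), 'grasp_force': np.float64(50.718)}
(array([363.1, -24. ,  -5.9]), np.float64(-2.1938257383350206), [[0.144, 0.99, 0.003], [0.99, -0.144, -0.0], [-0.0, 0.003, -1.0]])
```

View pics/s2c.png

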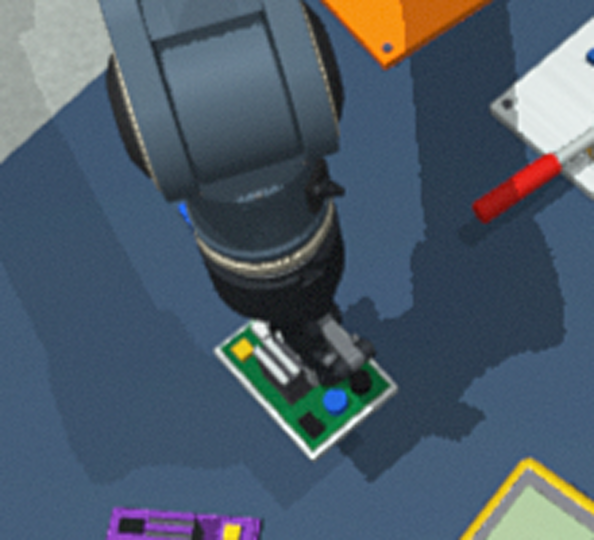

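The crop shows the board gripped level by its heat sink, clear of the mat, with carrier corners at crop (217,348), (315,458) and (397,387). I'll measure its offset from the tool.

```bash
python3 - <<'E'
from h import *
f=lambda x,y:(120+(x+.5)/2.7-.5,180+(y+.5)/2.7-.5)
for z in (.105,.108):
    W=[w('scene',None,*f(*c),z) for c in((217,348),(315,458),(397,387))]
    a,o,R,e=fit([(-.05,-.035),(.05,-.035),(.05,.035)],W); print(z,np.degrees(a),o,e*1e3)
E
```

```text
0.105 -9.039887562769717 [ 0.555698   -0.21510228] [0.80229004 0.96453263 1.76303097]
0.108 -9.03988756276976 [ 0.55675343 -0.21575742] [0.99808432 0.98566436 1.94447115]
```

Call:
move_arm:
  plan:
    - [25,-2,0,0,0,0]
    - [45,-3,0,0,0,0]
    - [45,-3,0,0,0,0]
    - [45,-3,0,0,0,0]
    - [45,-3,0,0,0,0]

```text
clock: 4.6
position: [0.5682, -0.0066, 0.1904]
tool_rot: [-0.002, 0.756, 0.654, -0.002]
wrist_force: [0.9, -0.2, -4.1]
gripper_width: 0.0286
grasp_force: 50.5
```

Call:
move_arm:
  plan:
    - [45,-3,0,0,0,0]
    - [45,-3,0,0,0,0]
    - [40,-3,0,0,0,0]
    - [28.5,-1,0,0,0,-2.2]
    - [0,0,0,0,0,0]

```text
clock: 5.1
position: [0.581, 0.1565, 0.1899]
tool_rot: [-0.002, 0.74, 0.672, -0.001]
wrist_force: [0.1, 0.6, -5.3]
gripper_width: 0.029
grasp_force: 50.6
```

Call:
move_arm:
  plan:
    - [0,0,30,0,0,0]
    - [0,0,15,0,0,0]
    - [0,0,0,0,0,0]
    - [0,0,0,0,0,0]

```text
clock: 5.5
position: [0.5826, 0.1489, 0.1471]
tool_rot: [-0.0, 0.744, 0.668, -0.001]
wrist_force: [0.6, -0.3, -4.1]
gripper_width: 0.029
grasp_force: 50.5
```

```bash
python3 - <<'E'
from h import *
s=r.observe(); print({k:np.round(s[k],4) for k in('clock','position','tool_rot','wrist_force','gripper_width','grasp_force')})
print(rel([.5832,.1498,.1085],np.radians(-6.08)))
p,d=snap('scene','s3'); a=cv2.resize(p[130:290,270:440],None,fx=3.5,fy=3.5,interpolation=cv2.INTER_CUBIC)
cv2.imwrite('pics/s3c.png',a)
E
```

```text
{'clock': np.float64(5.5), 'position': array([0.5826, 0.1489, 0.1471]), 'tool_rot': array([-3.000e-04,  7.439e-01,  6.683e-01, -1.000e-03]), 'wrist_force': array([ 0.5542, -0.2878, -4.1231]), 'gripper_width': np.float64(0.029), 'grasp_force': np.float64(50.5145)}
(array([ 1. ,  0.6, 38.6]), np.float64(-0.055630337791592765), [[0.107, 0.994, -0.002], [0.994, -0.107, -0.001], [-0.001, -0.002, -1.0]])
```

View pics/s3c.png

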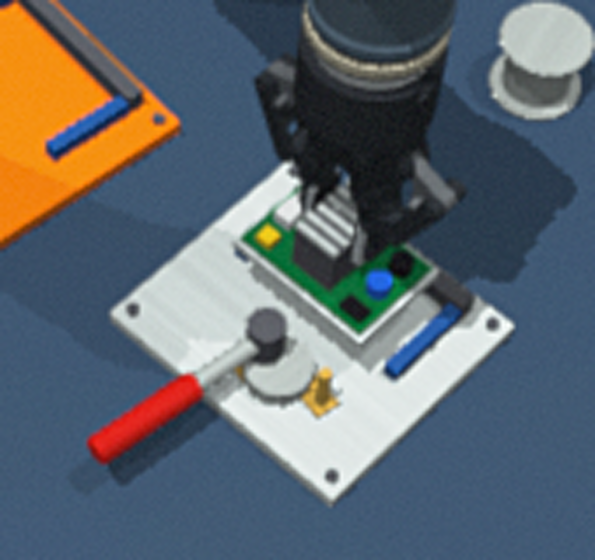

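The board hangs about 38 mm above the nest floor, square to the fixture, with corners at crop (235,243), (361,342) and (438,268). I'll check the offset numerically before lowering.

```bash
python3 - <<'E'
from h import *
f=lambda x,y:(270+(x+.5)/3.5-.5,130+(y+.5)/3.5-.5)
W=[w('scene',None,*f(*c),.0586) for c in((235,243),(361,342),(438,268))]
a,o,R,e=fit([(-.05,-.035),(.05,-.035),(.05,.035)],W); print(np.degrees(a),o,e*1e3)
# fixture in scene cam: plate corners left(112,313) bottom(330,503) right(514,325)
W=[w('scene',None,*f(*c),.012) for c in((112,313),(331,502),(514,325))]
a,of,R,e=fit([(-.09,-.107),(.09,-.107),(.09,.058)],W); print('fix',np.degrees(a),of,e*1e3)
print('board in fixture', R.T@(o-of)*1e3)
pb=w('scene',None,*f(326,372),.042);print('pin top .042', R.T@(pb[:2]-of)*1e3); pb=w('scene',None,*f(322,400),.014);print('pin base', R.T@(pb[:2]-of)*1e3)
E
```

```text
-5.090962471067095 [0.5823673  0.14582985] [2.01735606 0.84985705 1.26130827]
fix -6.156137832133569 [0.58596753 0.15174708] [2.02820151 0.83924223 1.36744988]
board in fixture [-2.94492031 -6.26918447]
pin top .042 [ 40.36746522 -60.84462248]
pin base [ 42.03599009 -62.76700571]
```

Call:
move_arm:
  plan:
    - [2,1.8,10,0,0,0]
    - [0,0,10,0,0,0]
    - [0,0,8,0,0,0]
    - [0,0,4,0,0,0]
    - [0,0,0,0,0,0]

```text
clock: 6.05
position: [0.5845, 0.1515, 0.1149]
tool_rot: [-0.0, 0.744, 0.669, -0.001]
wrist_force: [0.1, -0.2, -4.3]
gripper_width: 0.0287
grasp_force: 50.7
```

Call:
move_arm:
  plan:
    - [0,0,2,0,0,0]
    - [0,0,2,0,0,0]
    - [0,0,1,0,0,0]
    - [0,0,0,0,0,0]

```text
clock: 6.45
position: [0.585, 0.1516, 0.1109]
tool_rot: [-0.0, 0.744, 0.669, 0.0]
wrist_force: [0.3, -0.3, -5.6]
gripper_width: 0.029
grasp_force: 50.7
```

Call:
move_arm:
  plan:
    - [-1,0,1,0,0,0]
    - [0,0,1,0,0,0]
    - [0,0,0,0,0,0]

```text
clock: 6.75
position: [0.5848, 0.1505, 0.1088]
tool_rot: [-0.0, 0.744, 0.669, -0.0]
wrist_force: [0.2, 0.3, -4.3]
gripper_width: 0.0288
grasp_force: 50.7
```

Call:
move_arm:
  plan:
    - [0,0,1,0,0,0]
    - [0,0,0,0,0,0]

```text
clock: 6.95
position: [0.5849, 0.1506, 0.1086]
tool_rot: [-0.0, 0.744, 0.669, 0.0]
wrist_force: [-3.8, -0.6, 2.6]
gripper_width: 0.0294
grasp_force: 51.6
```

Contact came at the expected floor height, so I release and rise.

Call:
move_arm:
  plan:
    - [0,0,0,0,0,0]
    - [0,0,0,0,0,0]
    - [0,0,0,0,0,0]
  claw: 55

```text
clock: 7.25
position: [0.5854, 0.1507, 0.1082]
tool_rot: [0.0, 0.744, 0.669, 0.001]
wrist_force: [0.0, 0.5, -0.9]
gripper_width: 0.0548
grasp_force: 0.0
```

Call:
move_arm:
  plan:
    - [0,0,-20,0,0,0]
    - [0,0,-40,0,0,0]
    - [0,0,-40,0,0,0]
    - [0,0,0,0,0,0]

```text
clock: 7.65
position: [0.5883, 0.1509, 0.2137]
tool_rot: [0.002, 0.744, 0.669, 0.005]
wrist_force: [0.6, -0.6, 0.3]
gripper_width: 0.0547
grasp_force: 0.0
```

```bash
python3 - <<'E'
from h import *
s=r.observe(); print({k:np.round(s[k],4) for k in('clock','position','tool_rot','wrist_force','gripper_width','qpos')})
p,d=snap('scene','s4'); a=cv2.resize(p[150:290,280:450],None,fx=4,fy=4,interpolation=cv2.INTER_CUBIC)
cv2.imwrite('pics/s4c.png',a)
E
```

```text
{'clock': np.float64(7.65), 'position': array([0.5883, 0.1509, 0.2137]), 'tool_rot': array([0.0023, 0.7436, 0.6686, 0.0054]), 'wrist_force': array([ 0.6162, -0.5648,  0.3189]), 'gripper_width': np.float64(0.0547), 'qpos': array([-0.6414,  0.4686,  0.4322,  1.8193, -0.2463,  0.8945, -0.2033])}
```

View pics/s4c.png

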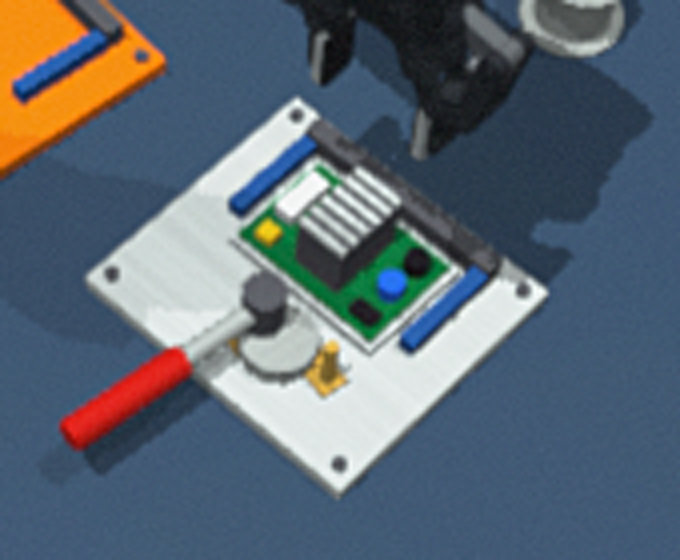

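The board sits flat in the nest between the blue guides and against the dark wall side, with edges at crop (240,235), (370,350) and (465,270). The lever is still open. Next I shut the fingers and go to the -x side of the handle.

Call:
move_arm:
  plan:
    - [0,0,0,0,0,3.5]
    - [0,0,0,0,0,3.5]
    - [0,0,0,0,0,0]
    - [0,0,0,0,0,0]
  claw: 0
  squeeze: 20

```text
clock: 8.1
position: [0.5845, 0.1506, 0.207]
tool_rot: [-0.0, 0.783, 0.623, -0.001]
wrist_force: [0.5, -0.0, -0.2]
gripper_width: 0.0004
grasp_force: 0.0
```

```bash
python3 - <<'E'
from h import *
s=r.observe(); print({k:np.round(s[k],4) for k in('position','tool_rot','gripper_width')})
print(rel([.5138,.005,.098],np.radians(-13.1)))
E
```

```text
{'position': array([0.5845, 0.1506, 0.207 ]), 'tool_rot': array([-2.000e-04,  7.825e-01,  6.226e-01, -7.000e-04]), 'gripper_width': np.float64(0.0004)}
(array([-157.7,  -36. ,  109.2]), np.float64(0.1154358296642356), [[0.225, 0.974, -0.001], [0.974, -0.225, -0.001], [-0.001, -0.001, -1.0]])
```

Call:
move_arm:
  plan:
    - [-40,-9,0,0,0,0]
    - [-40,-9,0,0,0,0]
    - [-40,-9,0,0,0,0]
    - [-37.7,-9,0,0,0,0]
    - [0,0,0,0,0,0]

```text
clock: 8.6
position: [0.5114, -0.0005, 0.2077]
tool_rot: [-0.0, 0.785, 0.619, -0.001]
wrist_force: [-0.3, 0.0, -1.1]
gripper_width: -0.0
grasp_force: 0.0
```

Call:
move_arm:
  plan:
    - [0,0,40,0,0,0]
    - [0,0,40,0,0,0]
    - [0,0,19,0,0,0]
    - [0,0,10,0,0,0]
    - [0,0,0,0,0,0]

```text
clock: 9.1
position: [0.5138, 0.0054, 0.0977]
tool_rot: [-0.001, 0.783, 0.622, -0.001]
wrist_force: [0.1, 0.2, 0.6]
gripper_width: 0.0003
grasp_force: 0.0
```

Call:
move_arm:
  plan:
    - [0,6,0,0,0,0]
    - [0,4,0,0,0,0]
    - [0,2,0,0,0,0]
    - [0,1,0,0,0,0]
    - [0,0,0,0,0,0]

```text
clock: 9.6
position: [0.5272, 0.0022, 0.0993]
tool_rot: [0.0, 0.783, 0.622, 0.0]
wrist_force: [0.6, -0.2, 0.1]
gripper_width: 0.0001
grasp_force: 0.0
```

```bash
python3 - <<'E'
from h import *
s=r.observe(); print({k:np.round(s[k],4) for k in('position','tool_rot','wrist_force')})
p,d=snap('scene','s5'); a=cv2.resize(p[170:310,240:410],None,fx=4,fy=4,interpolation=cv2.INTER_CUBIC)
cv2.imwrite('pics/s5c.png',a)
E
```

```text
{'position': array([0.5272, 0.0022, 0.0993]), 'tool_rot': array([2.00e-04, 7.83e-01, 6.22e-01, 4.00e-04]), 'wrist_force': array([ 0.5848, -0.2247,  0.0913])}
```

View pics/s5c.png

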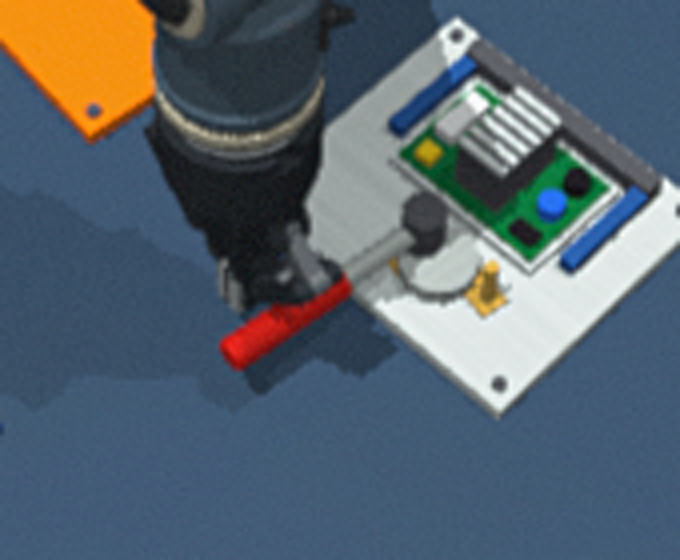

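The fingers are shut beside the middle of the red handle (crop 290,290) and not yet touching it. I edge on to contact.

Call:
move_arm:
  plan:
    - [0,2,0,0,0,0]
    - [0,2,0,0,0,0]
    - [0,1,0,0,0,0]
    - [0,0,0,0,0,0]

```text
clock: 10.05
position: [0.5319, 0.001, 0.0989]
tool_rot: [0.0, 0.783, 0.622, 0.0]
wrist_force: [1.2, 0.3, 0.3]
gripper_width: -0.0
grasp_force: 0.0
```

Call:
move_arm:
  plan:
    - [0,2,0,0,0,0]
    - [0,1,0,0,0,0]
    - [0,1,0,0,0,0]
    - [0,0,0,0,0,0]

```text
clock: 10.45
position: [0.5348, 0.0003, 0.0987]
tool_rot: [-0.001, 0.783, 0.622, -0.001]
wrist_force: [-2.7, -0.0, 1.6]
gripper_width: -0.0004
grasp_force: 1.6
```

Call:
move_arm:
  plan:
    - [-0.75,3.2,0,0,0,-2]
    - [-0.75,3.2,0,0,0,-2]
    - [-0.75,3.2,0,0,0,-2]
    - [-0.75,3.2,0,0,0,-2]
    - [-0.75,3.2,0,0,0,-2]

```text
clock: 10.95
position: [0.5493, -0.0058, 0.0985]
tool_rot: [-0.002, 0.725, 0.689, -0.001]
wrist_force: [-5.3, 1.5, 2.8]
gripper_width: 0.0
grasp_force: 2.7
```

Call:
move_arm:
  plan:
    - [-0.75,3.2,0,0,0,-2]
    - [-0.75,3.2,0,0,0,-2]
    - [-0.75,3.2,0,0,0,-2]
    - [-0.75,3.2,0,0,0,-2]
    - [-0.75,3.2,0,0,0,-2]

```text
clock: 11.45
position: [0.5653, -0.0094, 0.0985]
tool_rot: [-0.002, 0.662, 0.749, -0.001]
wrist_force: [-5.2, 1.1, 3.7]
gripper_width: -0.0001
grasp_force: 2.7
```

```bash
cat >> h.py <<'E'
def pol():
    s=r.observe(); from scipy.spatial.transform import Rotation as Ro
    M=Ro.from_quat(s['tool_rot'][[1,2,3,0]]).as_matrix(); v=s['position']-[.5776,.0846,0]
    print('rho,c',(-M[:,0]@v*1e3).round(1),(-M[:,1]@v*1e3).round(1),'tool head+90-fix = handle ang',(np.degrees(np.arctan2(M[1,1],M[0,1]))-90+6.1).round(1),'F tool',(M.T@s['wrist_force']).round(1),'tilt',M[2].round(3),'q',s['qpos'].round(2),s['clock'])
E
python3 -c "from h import *; pol()"
```

```text
rho,c 91.7 24.2 tool head+90-fix = handle ang -76.8 F tool [ 1.7 -5.1 -3.7] tilt [ 0.001 -0.004 -1.   ] q [-0.29  0.57  0.31  1.98 -0.28  0.64  0.32] 11.45
```

Call:
move_arm:
  plan:
    - [-0.75,3.2,0,0,0,-2]
    - [-0.75,3.2,0,0,0,-2]
    - [-0.75,3.2,0,0,0,-2]
    - [-0.75,3.2,0,0,0,-2]
    - [-0.75,3.2,0,0,0,-2]

```text
clock: 11.95
position: [0.5816, -0.0103, 0.0984]
tool_rot: [-0.002, 0.594, 0.804, -0.001]
wrist_force: [-6.4, -0.3, 3.6]
gripper_width: -0.0002
grasp_force: 2.7
```

Call:
move_arm:
  plan:
    - [-0.75,3.2,0,0,0,-2]
    - [-0.75,3.2,0,0,0,-2]
    - [-0.75,3.2,0,0,0,-2]
    - [-0.75,3.2,0,0,0,-2]
    - [-0.75,3.2,0,0,0,-2]

```text
clock: 12.45
position: [0.5978, -0.0084, 0.0984]
tool_rot: [-0.002, 0.522, 0.853, -0.001]
wrist_force: [-6.4, 0.3, 3.4]
gripper_width: -0.0001
grasp_force: 2.6
```

Call:
move_arm:
  plan:
    - [-0.75,3.2,0,0,0,-2]
    - [-0.75,3.2,0,0,0,-2]
    - [-0.75,3.2,0,0,0,-2]
    - [-0.75,3.2,0,0,0,-2]
    - [-0.75,3.2,0,0,0,-2]

```text
clock: 12.95
position: [0.6133, -0.0039, 0.0983]
tool_rot: [-0.002, 0.446, 0.895, -0.001]
wrist_force: [-5.4, -1.0, 3.1]
gripper_width: 0.0
grasp_force: 2.8
```

```bash
python3 -c "from h import *; pol()"
```

```text
rho,c 91.8 25.2 tool head+90-fix = handle ang -46.9 F tool [ 2.5 -5.  -3.1] tilt [ 0.003 -0.005 -1.   ] q [-0.19  0.61  0.17  1.85 -0.15  0.69  0.72] 12.95
```

Call:
move_arm:
  plan:
    - [-0.75,3.2,0,0,0,-2]
    - [-0.75,3.2,0,0,0,-2]
    - [-0.75,3.2,0,0,0,-2]
    - [-0.75,3.2,0,0,0,-2]
    - [-0.75,3.2,0,0,0,-2]

```text
clock: 13.45
position: [0.6278, 0.0033, 0.0983]
tool_rot: [-0.002, 0.366, 0.93, -0.002]
wrist_force: [-6.1, -1.9, 2.9]
gripper_width: 0.0
grasp_force: 2.8
```

Call:
move_arm:
  plan:
    - [-0.75,3.2,0,0,0,-2]
    - [-0.75,3.2,0,0,0,-2]
    - [-0.75,3.2,0,0,0,-2]
    - [-0.4,1.6,0,0,0,-1]
    - [-0.4,1.6,0,0,0,-1]

```text
clock: 13.95
position: [0.6385, 0.0107, 0.0983]
tool_rot: [-0.002, 0.301, 0.954, -0.002]
wrist_force: [-5.3, -2.3, 2.5]
gripper_width: 0.0002
grasp_force: 2.7
```

```bash
python3 -c "from h import *; pol()"
```

```text
rho,c 92.0 26.0 tool head+90-fix = handle ang -28.9 F tool [ 3.1 -4.9 -2.5] tilt [ 0.003 -0.004 -1.   ] q [-0.15  0.64  0.09  1.79 -0.08  0.72  0.94] 13.95
```

Call:
move_arm:
  plan:
    - [-0.4,1.6,0,0,0,-1]
    - [-0.4,1.6,0,0,0,-1]
    - [-0.4,1.6,0,0,0,-1]
    - [-0.4,1.6,0,0,0,-1]
    - [-0.4,1.6,0,0,0,-1]

```text
clock: 14.45
position: [0.6445, 0.0161, 0.0982]
tool_rot: [-0.002, 0.259, 0.966, -0.002]
wrist_force: [-7.1, -3.0, 3.8]
gripper_width: 0.0001
grasp_force: 2.7
```

Call:
move_arm:
  plan:
    - [-0.4,1.6,0,0,0,-1]
    - [-0.4,1.6,0,0,0,-1]
    - [-0.4,1.6,0,0,0,-1]
    - [-0.4,1.6,0,0,0,-1]
    - [-0.4,1.6,0,0,0,-1]

```text
clock: 14.95
position: [0.6501, 0.0219, 0.0983]
tool_rot: [-0.002, 0.217, 0.976, -0.002]
wrist_force: [-5.0, -3.0, 2.5]
gripper_width: -0.0002
grasp_force: 2.7
```

```bash
python3 - <<'E'
from h import *
pol(); p,d=snap('top','t6'); q,_=snap('scene','s6')
a=cv2.resize(p[190:260,250:330],None,fx=5,fy=5,interpolation=cv2.INTER_CUBIC);b=cv2.resize(q[190:290,300:380],None,fx=5,fy=5,interpolation=cv2.INTER_CUBIC)
c=np.zeros((500,800,3),np.uint8);c[:350,:400]=a;c[:,400:]=b;cv2.imwrite('pics/c6.png',c)
E
```

```text
rho,c 92.0 26.5 tool head+90-fix = handle ang -19.0 F tool [ 3.3 -4.9 -2.5] tilt [ 0.003 -0.004 -1.   ] q [-0.13  0.65  0.05  1.75 -0.04  0.74  1.07] 14.95
```

View pics/c6.png

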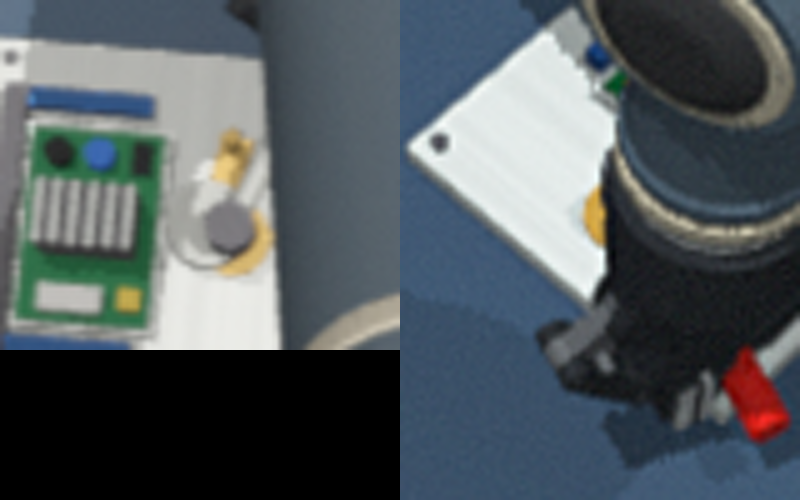

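In the top crop (left) the board is seated, and the lever rod at (258,180) still has roughly 10° to go to the brass pin at (234,150). I continue in small steps with force checks.

Call:
move_arm:
  plan:
    - [-0.4,1.6,0,0,0,-1]
    - [-0.4,1.6,0,0,0,-1]
    - [-0.4,1.6,0,0,0,-1]
    - [-0.4,1.6,0,0,0,-1]

```text
clock: 15.45
position: [0.6543, 0.0269, 0.0982]
tool_rot: [-0.002, 0.183, 0.983, -0.002]
wrist_force: [-5.3, -3.9, 2.1]
gripper_width: 0.0002
grasp_force: 2.7
```

Call:
move_arm:
  plan:
    - [-0.2,0.8,0,0,0,-0.5]
    - [-0.2,0.8,0,0,0,-0.5]
    - [-0.2,0.8,0,0,0,-0.5]

```text
clock: 15.75
position: [0.6557, 0.0288, 0.0982]
tool_rot: [-0.002, 0.17, 0.985, -0.002]
wrist_force: [-5.0, -4.3, 2.2]
gripper_width: -0.0001
grasp_force: 2.6
```

Call:
move_arm:
  plan:
    - [-0.2,0.8,0,0,0,-0.5]
    - [-0.2,0.8,0,0,0,-0.5]
    - [-0.2,0.8,0,0,0,-0.5]

```text
clock: 16.05
position: [0.6571, 0.0307, 0.0982]
tool_rot: [-0.002, 0.157, 0.988, -0.002]
wrist_force: [-5.3, -3.8, 2.2]
gripper_width: 0.0
grasp_force: 2.7
```

Call:
move_arm:
  plan:
    - [-0.2,0.8,0,0,0,-0.5]
    - [-0.2,0.8,0,0,0,-0.5]
    - [-0.2,0.8,0,0,0,-0.5]

```text
clock: 16.35
position: [0.6584, 0.0326, 0.0982]
tool_rot: [-0.002, 0.144, 0.99, -0.002]
wrist_force: [-6.0, -3.8, 2.3]
gripper_width: -0.0
grasp_force: 2.9
```

Call:
move_arm:
  plan:
    - [-0.2,0.8,0,0,0,-0.5]
    - [-0.2,0.8,0,0,0,-0.5]
    - [-0.2,0.8,0,0,0,-0.5]

```text
clock: 16.65
position: [0.6596, 0.0345, 0.0982]
tool_rot: [-0.002, 0.132, 0.991, -0.002]
wrist_force: [-5.4, -5.1, 2.1]
gripper_width: -0.0001
grasp_force: 3.0
```

Call:
move_arm:
  plan:
    - [-0.2,0.8,0,0,0,-0.5]
    - [-0.2,0.8,0,0,0,-0.5]
    - [-0.2,0.8,0,0,0,-0.5]

```text
clock: 16.95
position: [0.6608, 0.0364, 0.0982]
tool_rot: [-0.002, 0.119, 0.993, -0.002]
wrist_force: [-4.4, -5.2, 1.9]
gripper_width: -0.0
grasp_force: 3.2
```

```bash
python3 - <<'E'
from h import *
pol(); p,d=snap('top','t7'); cv2.imwrite('pics/c7.png',cv2.resize(p[200:260,265:325],None,fx=8,fy=8,interpolation=cv2.INTER_CUBIC))
E
```

```text
rho,c 91.9 27.7 tool head+90-fix = handle ang -7.5 F tool [ 3.  -6.1 -1.8] tilt [ 0.003 -0.005 -1.   ] q [-0.12  0.67 -0.    1.72  0.01  0.76  1.21] 16.95
```

View pics/c7.png

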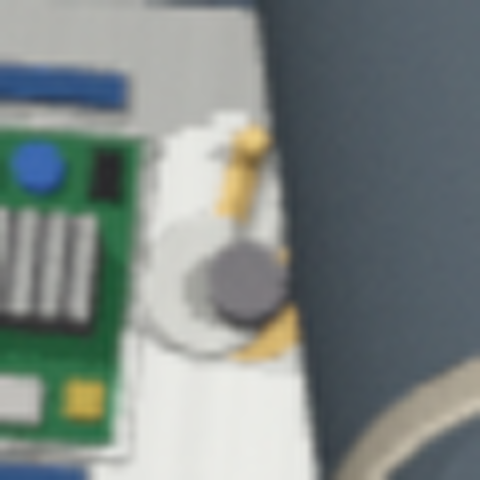

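The last view shows the cam touching the board's edge and the pin at (250,145), with the rod just under the forearm's edge. I finish by feel.

Call:
move_arm:
  plan:
    - [-0.2,0.8,0,0,0,-0.5]
    - [-0.2,0.8,0,0,0,-0.5]

```text
clock: 17.2
position: [0.6615, 0.0376, 0.0982]
tool_rot: [-0.002, 0.11, 0.994, -0.003]
wrist_force: [-5.3, -7.0, 2.7]
gripper_width: -0.0002
grasp_force: 4.1
```

```bash
python3 -c "from h import *; pol()"
```

```text
rho,c 91.8 28.0 tool head+90-fix = handle ang -6.5 F tool [ 3.7 -8.  -2.6] tilt [ 0.004 -0.005 -1.   ] q [-0.12  0.67 -0.01  1.72  0.01  0.76  1.22] 17.2
```

Call:
move_arm:
  plan:
    - [-0.2,0.8,0,0,0,-0.5]
    - [-0.2,0.8,0,0,0,-0.5]

```text
clock: 17.4
position: [0.6618, 0.0377, 0.0982]
tool_rot: [-0.003, 0.102, 0.995, -0.003]
wrist_force: [-7.3, -8.1, 4.4]
gripper_width: 0.0002
grasp_force: 5.0
```

```bash
python3 -c "from h import *; pol()"
```

```text
rho,c 91.5 29.6 tool head+90-fix = handle ang -5.6 F tool [ 5.5 -9.5 -4.3] tilt [ 0.005 -0.007 -1.   ] q [-0.11  0.67 -0.01  1.72  0.02  0.76  1.23] 17.4
```

Call:
move_arm:
  plan:
    - [0,0.8,0,0,0,0]
    - [0,0.8,0,0,0,0]
    - [0,0,0,0,0,0]

```text
clock: 17.7
position: [0.6619, 0.0379, 0.0982]
tool_rot: [-0.003, 0.102, 0.995, -0.004]
wrist_force: [-7.3, -9.1, 5.1]
gripper_width: -0.0001
grasp_force: 5.7
```

```bash
python3 -c "from h import *; pol()"
```

```text
rho,c 91.5 29.5 tool head+90-fix = handle ang -5.6 F tool [  5.4 -10.4  -5. ] tilt [ 0.005 -0.009 -1.   ] q [-0.12  0.67 -0.01  1.72  0.02  0.76  1.23] 17.7
```

Call:
move_arm:
  plan:
    - [0,1,0,0,0,0]
    - [0,1,0,0,0,0]
    - [0,1,0,0,0,0]
    - [0,0,0,0,0,0]

```text
clock: 18.1
position: [0.662, 0.0383, 0.0982]
tool_rot: [-0.004, 0.103, 0.995, -0.006]
wrist_force: [-7.8, -13.7, 6.6]
gripper_width: -0.0001
grasp_force: 7.8
```

```bash
python3 -c "from h import *; pol()"
```

```text
rho,c 91.5 29.3 tool head+90-fix = handle ang -5.7 F tool [  4.8 -15.1  -6.4] tilt [ 0.006 -0.013 -1.   ] q [-0.12  0.67 -0.01  1.72  0.02  0.76  1.22] 18.1
```

The stop is firm: 15 N, with under 0.5 mm of travel for 4.6 mm commanded. I back off and lift clear.

Call:
move_arm:
  plan:
    - [0,-4,0,0,0,0]
    - [0,-8,0,0,0,0]
    - [0,-20,0,0,0,0]
    - [0,-20,0,0,0,0]
    - [0,0,0,0,0,0]

```text
clock: 18.6
position: [0.6538, -0.0092, 0.0989]
tool_rot: [0.0, 0.104, 0.995, -0.002]
wrist_force: [0.2, -0.6, -0.4]
gripper_width: 0.0001
grasp_force: 0.0
```

Call:
move_arm:
  plan:
    - [0,0,-30,0,0,0]
    - [0,-20,-40,0,0,0]
    - [0,-40,-30,0,0,0]
    - [0,-45,0,0,0,0]
    - [0,-45,0,0,0,0]

```text
clock: 19.1
position: [0.6248, -0.1515, 0.2008]
tool_rot: [0.002, 0.1, 0.995, 0.0]
wrist_force: [1.3, 0.5, -0.5]
gripper_width: 0.0003
grasp_force: 0.0
```

Call:
move_arm:
  plan:
    - [0,-45,0,0,0,0]
    - [0,-30,0,0,0,0]
    - [0,0,0,0,0,0]

```text
clock: 19.4
position: [0.6072, -0.231, 0.1991]
tool_rot: [0.0, 0.105, 0.994, -0.002]
wrist_force: [-0.4, -0.1, -0.1]
gripper_width: -0.0003
grasp_force: 0.0
```

```bash
python3 - <<'E'
from h import *
pol(); p,d=snap('top','t8'); q,e=snap('scene','s8')
a=np.radians(-6.1);R=np.array([[np.cos(a),-np.sin(a)],[np.sin(a),np.cos(a)]]);o=np.array([.5848,.1522])
for n,im,dd in(('top',p,d),('scene',q,e)):
    h=cv2.cvtColor(im,cv2.COLOR_BGR2HSV); m=((h[...,0]<6)|(h[...,0]>174))&(h[...,1]>170)&(h[...,2]>90)
    k,l,st,c=cv2.connectedComponentsWithStats(m.astype(np.uint8)); i=1+np.argmax(st[1:,4]); v,u=np.where(l==i)
    P=np.array([w(n,None,x,y,.046) for x,y in zip(u,v)])[:,:2]; F=(P-o)@R*1e3
    c0=F.mean(0); ax=np.linalg.svd(F-c0)[2][0]; ax*=np.sign(ax[0])
    print(n,st[i,4],'handle centre fix',c0.round(1),'axis deg',np.degrees(np.arctan2(ax[1],ax[0])).round(1),'from pivot',np.degrees(np.arctan2(c0[1]+68,c0[0])).round(1))
    # board green pixels
    g=(abs(h[...,0].astype(int)-70)<18)&(h[...,1]>110); k,l,st,c=cv2.connectedComponentsWithStats(g.astype(np.uint8))
    c0p=np.array([w(n,None,*x,.02)[:2] for x in c]); D=np.linalg.norm(c0p-o,axis=1)+(st[:,4]<60); i=D.argmin(); v,u=np.where(l==i)
    F=(np.array([w(n,None,x,y,.022) for x,y in zip(u,v)])[:,:2]-o)@R*1e3
    print(' green extent fix x',np.percentile(F[:,0],[1,99]).round(1),'y',np.percentile(F[:,1],[1,99]).round(1),'n',len(u))
E
```

```text
rho,c 95.3 303.1 tool head+90-fix = handle ang -6.0 F tool [ 0.3 -0.2  0.1] tilt [-0.001 -0.004 -1.   ] q [ 0.29  0.53  0.01  1.7  -0.    0.91  1.66] 19.4
top 151 handle centre fix [ 87.9 -82.6] axis deg -9.5 from pivot -9.4
 green extent fix x [-46.7  42. ] y [-28.2  29.9] n 332
scene 279 handle centre fix [ 89.8 -84.6] axis deg -10.4 from pivot -10.5
 green extent fix x [-45.4  44.8] y [-30.4  31.3] n 413
```

The handle rests at about -10°, which agrees with the pin's position, and the board is centred at y ≈ 0 against the wall. The robot is clear, so I hand in.

```bash
python3 -c "from workcell import r; print(r.close_job())"
```

```text
the job is handed in; nothing more can be done
None
```

The job is handed in, with no verdict returned: the green board lies flat in the nest, and the red lever was pushed about 87° until it stopped firmly (15 N), at an angle (about -10° from fixture +x) that fits the brass pin; the meter, spool and screwdriver were not touched.

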